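# Clip the red balloon weight to the shelf's snap hook

## Robot

A 7-joint arm with a two-finger parallel gripper is mounted at the origin on the work surface. World frame = base frame: x ahead of the robot, y to its left, z up, the work surface at z = 0. Lengths are in m, angles in rad, forces in N, time in s.
With the tool pointing down it reaches from about 0.425 to 0.875 m from the base axis. Payload 4.7 kg.
Tool frame: the origin (TCP) lies midway between the tips of the shut fingers; the grasp point (between the pads) lies 19 mm behind it (ctrl.grip_depth is the distance from the TCP to the grasp point, in m); z points along the fingers, y is the direction in which the jaws open and shut (so a half turn about z gives the same grasp; the last joint's range is limited). The gripper opens to 87 mm and grips with 3 to 60 N. Pads are 19 mm wide; open, the fingers measure 117 mm over their backs; the gripper's body (75 mm by 190 mm) begins 51 mm behind the grasp point.
Start: joints at [-1.155, 0.321, -0.07, 1.45, 0.023, 1.371, -0.057], TCP at [0.254, 0.598, 0.223] pointing down, gripper open.
Joint ranges: [-2.86, 2.86], [-0.3, 2.09], [-1.38, 1.24], [0.06, 2.45], [-1.56, 4.7], [0.09, 2.05], [-2.69, 2.69]. Speed limits (rad/s): [2.57, 2.57, 3.14, 3.14, 3.14, 3.14, 3.14].

## Interface

Orientations are given as a rotation vector (axis times angle).
In Python, from bench import ctrl gives the robot as it stands. The module is installed in compiled form; this text tells all that it offers.
- The arm moves only by the shell command python3 -m inch 'ROWS' [FORCE]. ROWS is JSON, a list of rows, each a list of 5 numbers: the opening, from -1 (shut) to 1 (fully open), so that 0 is half open, then the shift along the tool's x, y, z in mm, then the turn about the tool's z in rad. In form: [[fingers, tx, ty, tz, twist], ...]. A call has 1 to 5 rows; each row shifts and turns the pose as measured when the row begins, along the tool's axes as they then stand; what a row does not reach is not made up. A row lasts 1/8 s, in which the tool goes at most 62.5 mm and 10.7 degrees, less where a joint would pass 70% of its speed; a pose out of reach is approached as far as the arm can. A call is refused whole if a number of a shift passes 62.5 or a number of a turn 0.188, either way. A call with a gripper value outside its range is refused whole. The fingers move at their own pace and stop on an object; FORCE is the grip in N (left out, the last holds). Time passes only in rows, so rows that do not move let the fingers close. It gives the time, the measured TCP pose, the force and the opening at its end, in the units of the state.
- ctrl.get_state(): the state, without advancing time (a new reading comes with each control period).
- ctrl.get_image(name): name is "scene" or "top" or "wrist"; returns a dict with "color" (420x560x3 uint8, red, green, blue), "range_z" (420x560 float32, m along the optical axis (not along the pixel's ray), 0 where there is no reading), "K" (3x3 intrinsics, pixels), "distortion" ([k1, k2, p1, p2, k3] as OpenCV has them; the pictures are not rectified), "R" (3x3) and "t" (3): a world point X has camera coordinates R X + t. Camera axes: x right, y down, z forward; pixel columns grow to the right and rows downward; lengths in m; the calibration is good to about 2 mm. A picture is of the moment at which its call begins.
- ctrl.close_job(): hands the job in, once; it reports no verdict.
The state is a dict: "time": time; "joint_positions": joint angles; "qd": joint speeds; "joint_torque": joint torques, N m; "position": TCP position; "tool_rot": TCP orientation; "ft_force": force on the tool from outside, world axes, zero at the start; "torque": the same for the moment, N m; "grip_width": opening from 0.0 (shut) to 1.0 (fully open).
Only numpy, scipy, OpenCV 4.12 (cv2) and the standard library are available. Lean on these libraries where they do the work, as an engineer would, in place of code of your own. Each camera call takes 0.05 s, during which the arm holds its last target. There are 200 camera calls.

## Task

Clip the red balloon weight to the snap hook on the pine board so that it cannot fall off while balloons are tied to it: bring its eye over the hook's nose and push down against the sprung gate until the eye is inside the hook and the gate has snapped shut above it. Leave the red weight standing upright on the board, let go of.

Things in the scene. Friction and masses are not known exactly. Their poses are not given: they have to be found in the camera images.
- red_centre (a point): Centre of the red balloon weight: gift-box block with white bands, 36 x 36 mm, 62 mm tall (this point 31 mm above its underside; a bow adds 8 mm), about 90 g, standing upright on the board. +x points to its eye, a flat ring low on one side; z up. Grasp it across the flat sides along its y. A blue and a black weight of the same shape stand nearby, other weights in a grey rack.
- red_eye (a point): Centre of the red weight's eye: a ring of 6 mm round bar lying level, hole 28 mm, outside 40 mm, hole axis vertical. It is 40 mm along the weight's +x from the weight's centre line and 17 mm above its underside (ring 14 to 20 mm up). Axes as the weight's.
- snap_hook: Steel snap hook fixed upright on a white plate (4 mm thick, 40 wide, x = -8 to 75 mm). Origin: on the board at the foot of the nose, a vertical 7 mm post 66 mm tall. +x: to the hinge post (brass pin) 46 mm away; z up. Base bar top 9.5 mm up. The eye goes down over the nose, weight on its -x side on bare board, eye pointing along +x; the ring is past the gate once the weight is on the board.
- gate (a joint): Orange gate closing the hook's top, 62 mm above the board: a bar 41 mm long, 5 mm thick, hinged at the hinge post, its tip at the nose. 0 = shut (level); grows to 1.42 rad as the tip swings down into the hook. A spring shuts it; pushing an eye through takes about 2 to 5 N.

How it is judged:
On the way:
1. the red weight's eye, over the nose, pushes the gate open (value of joint gate above 0.35 rad and horizontal distance between red_eye and snap_hook below 0.016 m), for 0.03 s.
At the end, for the whole second after the job is handed in: The red weight's eye is round the nose post (eye centre within 14 mm of the post's axis, seen from above) and down inside the hook (eye centre less than 26 mm above the board), the gate is shut (under 0.12 rad), and the weight stands upright within 10 degrees, released (horizontal distance between red_eye and snap_hook below 0.014 m and height (world z) of red_eye below 0.026 m and value of joint gate below 0.12 rad and angle between red_centre's own z axis and vertical below 0.17 rad); the robot touches nothing.
It also fails if it takes over 38 s, if anything falls off the work surface, if the arm or the gripper's body presses on something with over 40 N, if the wrist force passes 120 N, or if a joint passes its speed limit or range.

## Working session

There is one attempt and no reset: what is moved stays moved. The work goes in short steps, Python scripts to look and compute and a shell command to move; the robot and the scene stay as the last step left them, time stands still between calls to the robot, and variables do not carry over. Pictures are saved under pics/ and viewed, about 8 in all and at most 12, crops included, and the job is handed in when it is done.

```bash
mkdir -p pics; cat > h.py <<'E'
import numpy as np, cv2
from bench import ctrl
def grab(n,tag):
    d=ctrl.get_image(n); np.savez(f'{tag}.npz',**d)
    cv2.imwrite(f'pics/{tag}.png',d['color'][...,::-1]); return d
def px(d,u,v,z=None):
    "pixel -> world, by range (z None) or by plane height z"
    p=cv2.undistortPoints(np.array([[[u,v]]],float),d['K'],d['distortion'])[0,0]
    r=np.array([p[0],p[1],1.]);R,t=d['R'],d['t']
    if z is None:
        w=d['range_z'][int(v)-1:int(v)+2,int(u)-1:int(u)+2]; s=np.median(w[w>0]) if (w>0).any() else np.nan
    else:
        o=-R.T@t; s=(z-o[2])/(R.T@r)[2]
    return R.T@(r*s-t)
E
python3 - <<'E'
from h import *
np.set_printoptions(precision=4,suppress=True)
for n in('top','scene'):
    d=grab(n,n+'1'); print(n,-d['R'].T@d['t'])
s=ctrl.get_state();print({k:s[k] for k in('time','position','tool_rot','grip_width','ft_force')},ctrl.grip_depth)
E
```

```text
top [ 0.4866 -0.0053  0.876 ]
scene [1.1701 0.2936 0.8629]
{'time': 0.1, 'position': array([0.254 , 0.5978, 0.2216]), 'tool_rot': array([-0.6268, -3.0782,  0.0027]), 'grip_width': 0.9974800848712233, 'ft_force': array([-0.4359, -0.0269,  0.2012])} 0.0187
```

View pics/top1.png

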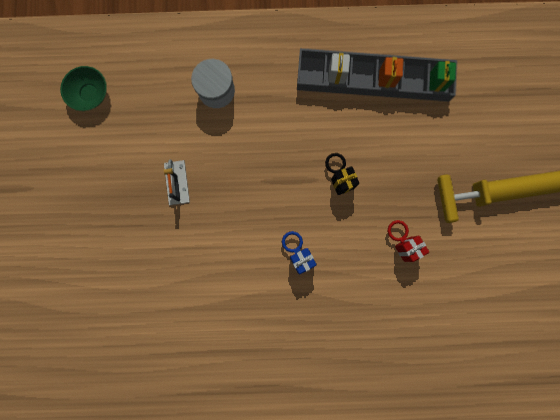

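View pics/scene1.png

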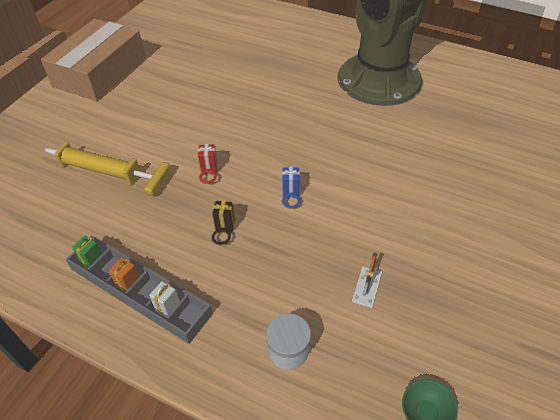

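The top view shows the red weight at about (413,249) with its ring at (398,231). The hook is at about (176,183), with the blue weight at (303,261) and the black one at (345,180). Next I'll enlarge the hook and the red weight.

```bash
python3 - <<'E'
import cv2,numpy as np
a=cv2.imread('pics/top1.png'); b=cv2.imread('pics/scene1.png')
f=lambda i,u,v:cv2.resize(i[v:v+60,u:u+80],None,fx=5,fy=5,interpolation=cv2.INTER_CUBIC)
m=np.vstack([np.hstack([f(a,135,152),f(a,365,212)]),np.hstack([f(b,330,248),f(b,170,135)])])
cv2.imwrite('pics/crop1.png',m)
E
```

```text
(no output)
```

View pics/crop1.png

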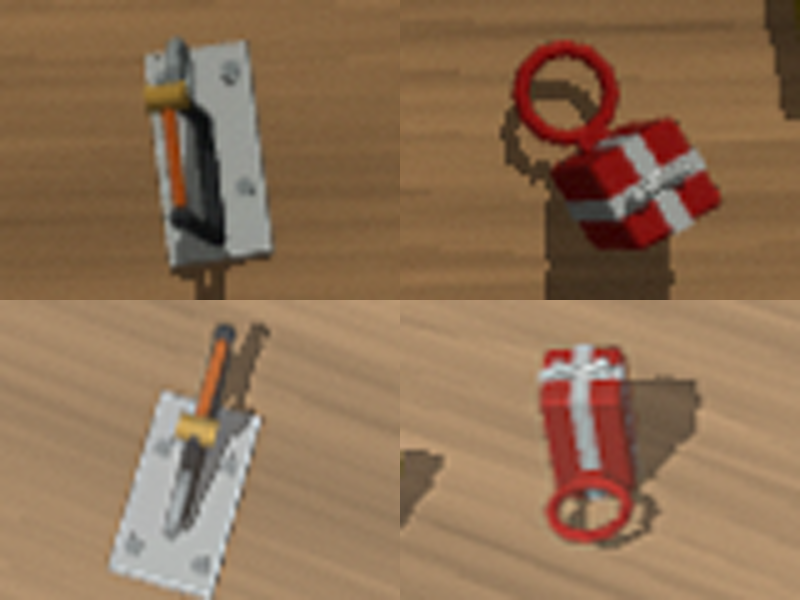

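```bash
python3 - <<'E'
from h import *
np.set_printoptions(precision=4,suppress=True)
T=dict(np.load('top1.npz'));S=dict(np.load('scene1.npz'))
for n,d,u,v,z in [('noseT',T,171,194.8,.066),('noseS',S,374.6,253.6,.066),('pinT',T,167.8,171,.062),('pinS',S,369,273.6,.062),
 ('eyeT',T,397.8,230,.017),('eyeS',S,207.6,177,.017),('bowT',T,415.2,247.2,.066),('bowS',S,206,149,.066),('blue',T,303,261,.066),('blk',T,345,180,.066),('table',T,240,240,0)]:
    print(n,px(d,u,v,z),px(d,u,v))
s=ctrl.get_state()
from scipy.spatial.transform import Rotation as R
print(R.from_rotvec(s['tool_rot']).as_matrix())
E
```

```text
noseT [0.6029 0.191  0.066 ] [0.603  0.1911 0.0655]
noseS [0.6024 0.1917 0.066 ] [0.602  0.1916 0.0655]
pinT [0.6469 0.1975 0.062 ] [0.6459 0.1963 0.0667]
pinS [0.6455 0.1969 0.062 ] [0.6489 0.1976 0.0672]
eyeT [ 0.5308 -0.2211  0.017 ] [ 0.5317 -0.2254 -0.0002]
eyeS [ 0.5306 -0.2203  0.017 ] [ 0.5175 -0.2308 -0.0003]
bowT [ 0.4971 -0.2377  0.066 ] [ 0.4971 -0.2386  0.0631]
bowS [ 0.4964 -0.2382  0.066 ] [ 0.495  -0.2393  0.0643]
blue [ 0.4789 -0.0398  0.066 ] [ 0.4789 -0.0398  0.0658]
blk [ 0.6202 -0.1195  0.066 ] [ 0.6206 -0.1199  0.0634]
table [0.5216 0.076  0.    ] [0.5216 0.0759 0.0003]
[[-0.9204  0.391  -0.0006]
 [ 0.391   0.9204 -0.0016]
 [-0.0001 -0.0017 -1.    ]]
```

```bash
python3 -m inch '[[1,-48,-34,0,0],[1,-48,-34,0,0],[1,-48,-34,0,0],[1,-48,-34,0,0],[1,-48,-34,0,0]]' 50; python3 -m inch '[[1,-48,-34,0,0],[1,-48,-34,0,0],[1,-48,-34,0,0],[1,-21,-50,0,0],[1,-21,-50,0,0]]'
```

```text
time: 0.72
position: [0.4082, 0.3446, 0.2179]
tool_rot: [-0.608, -3.078, 0.007]
ft_force: [0.4, 0.7, 0.7]
grip_width: 1.0
time: 1.35
position: [0.5063, 0.0769, 0.2167]
tool_rot: [-0.61, -3.077, 0.009]
ft_force: [1.0, -0.1, 0.5]
grip_width: 1.003
```

```bash
cat >> h.py <<'E'
from scipy.spatial.transform import Rotation as Ro
def go(x,y,z,yaw):
    "remaining shift (mm, tool axes) and twist to TCP target; yaw = heading of tool y"
    s=ctrl.get_state();M=Ro.from_rotvec(s['tool_rot']).as_matrix()
    d=M.T@(np.array([x,y,z])-s['position'])*1e3
    w=np.angle(np.exp(1j*(yaw-np.arctan2(M[1,1],M[0,1]))))
    print('shift',d.round(1),'twist',round(-w,3),'tilt',M[:2,2].round(4),'t',s['time'],'F',s['ft_force'].round(1))
E
python3 -m inch '[[1,-21,-50,0,0.18],[1,-30,-45,0,0.18],[1,-38,-38,0,0.18],[1,-45,-31,0,0.18],[1,-50,-21,0,0.18]]';python3 -m inch '[[1,0,0,0,0.18],[1,0,0,0,0.18],[1,0,0,0,0.18],[1,0,0,0,0.18],[1,0,0,0,0.18]]'
python3 -c "
from h import *
go(.497,-.238,.15,-1.097)"
```

```text
time: 1.98
position: [0.5095, -0.2026, 0.2168]
tool_rot: [-1.924, -2.48, 0.01]
ft_force: [0.3, -0.6, -0.0]
grip_width: 1.001
time: 2.6
position: [0.506, -0.2096, 0.2148]
tool_rot: [2.837, 1.348, -0.019]
ft_force: [-0.7, 0.3, -0.1]
grip_width: 0.999
shift [-27.   11.3  65.1] twist 0.413 tilt [-0.0107 -0.0054] t 2.6 F [-0.7  0.3 -0.1]
```

```bash
python3 -m inch '[[1,-27,11,0,0.18],[1,0,0,20,0.18],[1,0,0,0,0.06],[1,0,0,0,0]]'
python3 -c "
from h import *
go(.497,-.238,.15,-1.097)
d=grab('wrist','w1'); print(-d['R'].T@d['t'])"
```

```text
time: 3.1
position: [0.4961, -0.2377, 0.1932]
tool_rot: [3.06, 0.705, -0.021]
ft_force: [0.0, 0.3, -0.1]
grip_width: 1.004
shift [ 1.3  0.7 43.1] twist -0.021 tilt [-0.0129 -0.0046] t 3.1 F [ 0.   0.3 -0.1]
[ 0.55659237 -0.20739819  0.35483766]
```

View pics/w1.png

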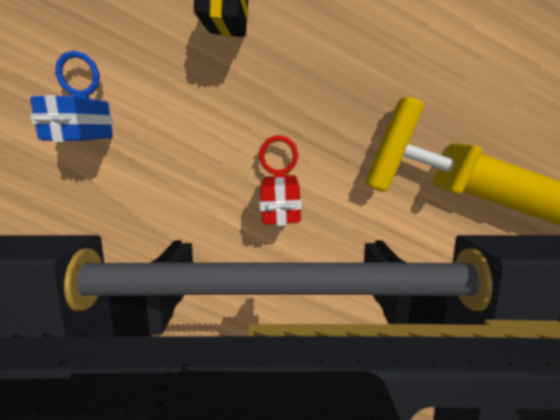

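The wrist view shows the red ring centred at (278,155) and the bow at (280,205). The space beside the weight is clear for the fingers.

```bash
python3 -c "
from h import *
d=dict(np.load('w1.npz'))
e=px(d,278.3,155,.017);b=px(d,280.5,204.5,.066);print(e,b,np.arctan2(*(e-b)[1::-1]))
for p in((259.5,207),(301,205)):print(px(d,*p,.062))
go(.497,-.238,.026,-1.097)"
```

```text
[ 0.52912179 -0.22076074  0.017     ] [ 0.49526304 -0.23937891  0.066     ] 0.5027492662095117
[ 0.48415277 -0.22397027  0.062     ]
[ 0.50199082 -0.25645107  0.062     ]
shift [  2.9   1.3 166.9] twist -0.02 tilt [-0.0134 -0.0043] t 3.15 F [-1.9  0.7  0.3]
```

```bash
python3 -m inch '[[1,0,1,45,-0.03],[1,0,0,50,0],[1,0,0,30,0]]'
python3 -c "
from h import *
go(.4965,-.2385,.026,-1.085)"
```

```text
time: 3.52
position: [0.4986, -0.2387, 0.068]
tool_rot: [3.044, 0.762, -0.01]
ft_force: [0.2, 0.4, -0.2]
grip_width: 1.002
shift [-1.5 -1.2 42. ] twist 0.005 tilt [-0.0051 -0.0049] t 3.525 F [ 0.2  0.4 -0.2]
```

```bash
python3 -m inch '[[1,-1.5,-1,25,0],[1,0,0,15,0],[1,0,0,2,0]]'; python3 -m inch '[[-1,0,0,0,0],[-1,0,0,0,0],[-1,0,0,0,0],[-1,0,0,0,0],[-1,0,0,0,0]]' 55
python3 -c "
from h import *
go(.4965,-.2385,.026,-1.085)"
```

```text
time: 3.9
position: [0.4954, -0.2374, 0.0226]
tool_rot: [3.045, 0.768, -0.015]
ft_force: [1.0, 0.2, 0.1]
grip_width: 0.996
time: 4.53
position: [0.4982, -0.2382, 0.0259]
tool_rot: [3.042, 0.769, -0.006]
ft_force: [0.2, -0.2, -0.1]
grip_width: 0.517
shift [-1.6 -0.6 -0.1] twist 0.01 tilt [-0.0029 -0.0048] t 4.525 F [ 0.2 -0.2 -0.1]
```

```bash
python3 -m inch '[[-1,0,0,0,0],[-1,0,0,0,0],[-1,0,0,0,0],[-1,0,0,0,0]]'
python3 -m inch '[[-1,0,0,-30,0],[-1,0,0,-50,0],[-1,0,0,-40,0],[-1,0,0,0,0]]'
python3 -c "
from h import *
go(.563,.186,.14,-1.436)"
```

```text
time: 5.03
position: [0.4983, -0.2383, 0.026]
tool_rot: [3.042, 0.769, -0.006]
ft_force: [-0.6, -0.8, 0.3]
grip_width: 0.409
time: 5.52
position: [0.4972, -0.2372, 0.1477]
tool_rot: [3.043, 0.769, -0.012]
ft_force: [-0.4, -0.1, -0.2]
grip_width: 0.405
shift [ 258.9 -341.1    5.4] twist 0.36 tilt [-0.0068 -0.0042] t 5.525 F [-0.4 -0.1 -0.2]
```

```bash
python3 -m inch '[[-1,32,-43,0,0],[-1,32,-43,0,0],[-1,32,-43,0,0],[-1,32,-43,0,0],[-1,32,-43,0,0]]'
python3 -m inch '[[-1,32,-43,0,0],[-1,32,-43,0,0],[-1,20,-20,0,0.12],[-1,0,0,0,0.12],[-1,0,0,0,0.11]]'
python3 -c "
from h import *
go(.563,.186,.14,-1.436)"
```

```text
time: 6.15
position: [0.5333, 0.0297, 0.14]
tool_rot: [3.047, 0.751, -0.024]
ft_force: [0.8, -1.0, -0.8]
grip_width: 0.413
time: 6.78
position: [0.5525, 0.1733, 0.1288]
tool_rot: [3.126, 0.208, -0.044]
ft_force: [1.1, 0.4, 0.0]
grip_width: 0.409
shift [ 11.8 -11.1 -11.6] twist -0.002 tilt [-0.0273 -0.0099] t 6.775 F [1.1 0.4 0. ]
```

```bash
python3 -m inch '[[-1,11,-11,-8,0],[-1,0,0,0,0],[-1,0,0,0,0]]'
python3 -c "
from h import *
go(.563,.186,.14,-1.436)
grab('top','t2');grab('scene','s2');grab('wrist','w2')
a=cv2.imread('pics/t2.png');b=cv2.imread('pics/s2.png');w=cv2.imread('pics/w2.png')
f=lambda i,u,v,k=4:cv2.resize(i[v:v+75,u:u+100],None,fx=k,fy=k,interpolation=cv2.INTER_CUBIC)
w=cv2.resize(w[:300],(560,300))
m=np.vstack([np.hstack([f(a,130,150),f(b,310,200)]),np.pad(w,((0,0),(0,240),(0,0)))])
cv2.imwrite('pics/crop2.png',m)"
```

```text
time: 7.15
position: [0.5589, 0.1845, 0.1312]
tool_rot: [3.122, 0.207, -0.057]
ft_force: [-0.2, -0.9, -1.7]
grip_width: 0.407
shift [ 3.9 -0.9 -9. ] twist -0.002 tilt [-0.0355 -0.0142] t 7.15 F [-0.2 -0.9 -1.7]
```

View pics/crop2.png

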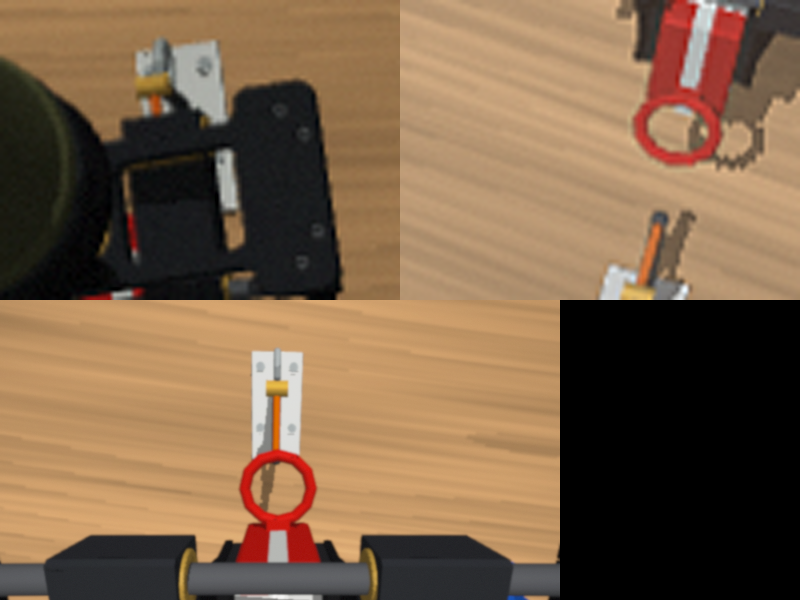

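```bash
python3 -c "
from h import *
W=dict(np.load('w2.npz'));S=dict(np.load('s2.npz'))
w=px(W,278,187.5,.121);s=px(S,378.9,231.9,.121);print('eye',w,s)
print('nose',px(W,276.5,155.5,.066),px(S,374.4,253.9,.066),'pin',px(W,277,88,.062))
e=(w+s)/2;st=ctrl.get_state();M=Ro.from_rotvec(st['tool_rot']).as_matrix()
print(M.T@(e-st['position'])*1e3,'to nose',M.T@(np.array([.6027,.1913,.121])-e)*1e3)
c=np.arctan2(M[1,0],M[0,0]);print('tool x yaw',c)
"
```

```text
eye [0.59379604 0.1902164  0.121     ] [0.5937773  0.18972946 0.121     ]
nose [0.60367848 0.19200408 0.066     ] [0.60319132 0.19158728 0.066     ] pin [0.64550517 0.19717226 0.062     ]
[35.13051655 -0.51747139  9.74013997] to nose [ 9.00474352 -0.13909939 -0.32224303]
tool x yaw 0.1320617535662759
```

```bash
python3 -m inch '[[-1,9,0,0,0],[-1,0.5,0.5,22,0],[-1,0.5,0,15,0]]'
python3 -c "
from h import *
go(.568,.1862,.09,-1.436)
st=ctrl.get_state();M=Ro.from_rotvec(st['tool_rot']).as_matrix();print('eye est',st['position']+M@np.array([35.1,-.5,9.7])/1e3)
grab('wrist','w3');grab('scene','s3')
a=cv2.imread('pics/w3.png');b=cv2.imread('pics/s3.png')
k=lambda i,u,v,w,h:cv2.resize(i[v:v+h,u:u+w],(400,480),interpolation=cv2.INTER_CUBIC)
cv2.imwrite('pics/crop3.png',np.hstack([k(a,190,60,200,240),k(b,340,210,75,90)]))"
```

```text
time: 7.68
position: [0.5707, 0.1852, 0.0953]
tool_rot: [3.125, 0.206, -0.049]
ft_force: [-0.3, -0.8, -0.9]
grip_width: 0.407
shift [-2.3 -1.4  5.4] twist -0.003 tilt [-0.0303 -0.0111] t 7.675 F [-0.3 -0.8 -0.9]
eye est [0.60507673 0.19015943 0.08450056]
```

View pics/crop3.png

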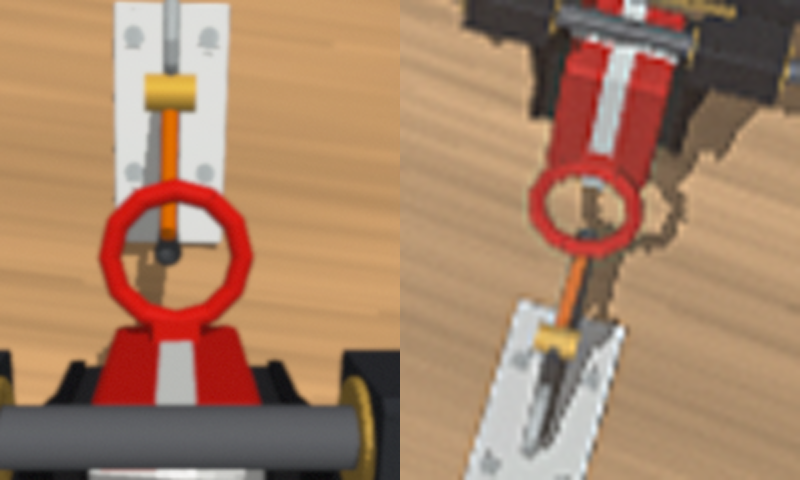

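The ring is around the nose: in the wrist crop the nose is at (168,252) and the ring centre at (175,255). A 2 mm correction centres it, then I push down.

```bash
python3 -m inch '[[-1,-2,-2,0,0],[-1,0.5,0,14,0],[-1,0.5,0,14,0],[-1,0.5,0,14,0]]'
python3 -c "
from h import *
go(.568,.1865,.026,-1.436)"
```

```text
time: 8.28
position: [0.5707, 0.1877, 0.0536]
tool_rot: [3.127, 0.206, -0.041]
ft_force: [-0.3, 0.4, 3.6]
grip_width: 0.409
shift [-2.1  0.7 27.7] twist -0.003 tilt [-0.0256 -0.009 ] t 8.275 F [-0.3  0.4  3.6]
```

```bash
python3 -m inch '[[-1,-2,0,12,0],[-1,-0.5,0,10,0],[-1,0,0,5,0]]'
python3 -c "
from h import *
go(.568,.1865,.026,-1.436)
grab('wrist','w4');grab('scene','s4')
a=cv2.imread('pics/w4.png');b=cv2.imread('pics/s4.png')
k=lambda i,u,v,w,h:cv2.resize(i[v:v+h,u:u+w],(400,480),interpolation=cv2.INTER_CUBIC)
cv2.imwrite('pics/crop4.png',np.hstack([k(a,190,60,200,240),k(b,340,210,75,90)]))"
```

```text
time: 8.65
position: [0.5659, 0.1869, 0.026]
tool_rot: [3.127, 0.207, -0.048]
ft_force: [-11.9, -4.5, 43.4]
grip_width: 0.411
shift [ 2.   0.6 -0.1] twist -0.003 tilt [-0.03   -0.0094] t 8.65 F [-11.9  -4.5  43.4]
```

View pics/crop4.png

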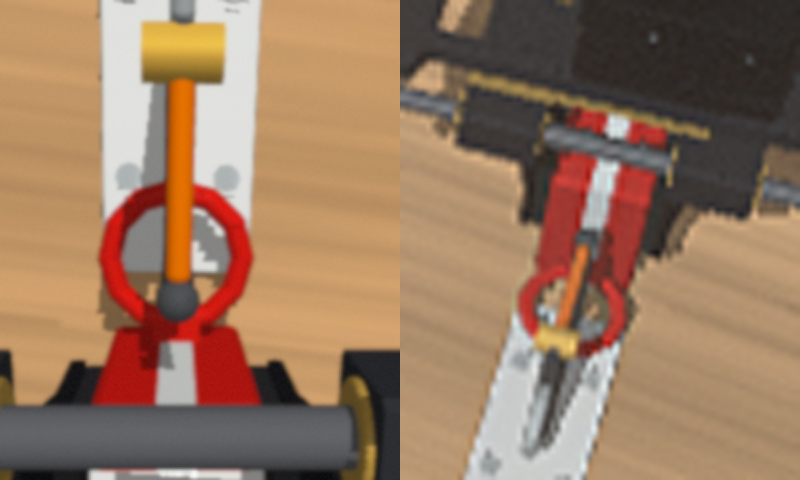

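The gate (orange) is shut over the ring, and the ring is down around the nose post. I'll take off the downward load, release and lift straight up.

```bash
python3 -m inch '[[-1,0.5,0,-1,0],[0.6,0,0,0,0],[0.6,0,0,0,0],[0.6,0,0,0,0],[0.6,0,0,0,0]]' 10; python3 -m inch '[[0.6,0,0,0,0],[0.6,0,0,0,0],[0.6,0,0,0,0],[0.6,0,0,0,0]]'
```

```text
time: 9.38
position: [0.5661, 0.1863, 0.0259]
tool_rot: [3.126, 0.206, -0.049]
ft_force: [0.1, 0.6, 0.5]
grip_width: 0.756
time: 9.88
position: [0.566, 0.1863, 0.0258]
tool_rot: [3.126, 0.206, -0.049]
ft_force: [0.5, -1.3, 0.9]
grip_width: 0.804
```

Next I lift straight up, then retreat toward the base so the cameras can see the weight.

```bash
python3 -m inch '[[0.6,0.5,0,-20,0],[0.6,0.5,0,-30,0],[0.6,0,0,-40,0],[0.6,0,0,-50,0],[0.6,0,0,-30,0]]'; python3 -m inch '[[0.6,0,50,0,0],[0.6,0,50,0,0],[0.6,0,50,0,0],[0.6,0,0,0,0],[0.6,0,0,0,0]]'
python3 -c "
from h import *
d=grab('top','t5');grab('scene','s5')
a=cv2.imread('pics/t5.png');b=cv2.imread('pics/s5.png')
k=lambda i,u,v,w,h:cv2.resize(i[v:v+h,u:u+w],(400,480),interpolation=cv2.INTER_CUBIC)
cv2.imwrite('pics/crop5.png',np.hstack([k(a,135,150,75,90),k(b,340,210,75,90)]))"
```

```text
time: 10.5
position: [0.572, 0.1874, 0.2042]
tool_rot: [3.126, 0.204, -0.05]
ft_force: [0.3, 0.5, 0.4]
grip_width: 0.8
time: 11.12
position: [0.5961, 0.0359, 0.2173]
tool_rot: [3.131, 0.207, -0.024]
ft_force: [0.3, 0.5, -0.4]
grip_width: 0.801
```

View pics/crop5.png

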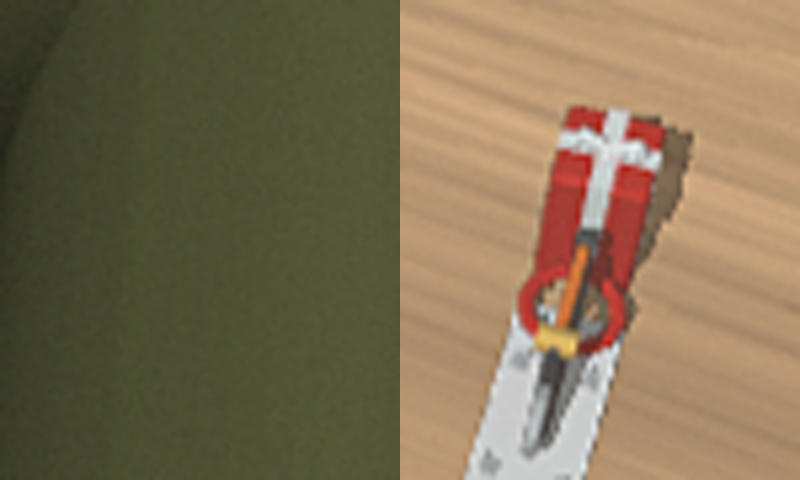

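```bash
python3 -c "
from h import *
d=dict(np.load('s5.npz'))
e=px(d,372.4,267.4,.017);b=px(d,379,237.7,.066);print(e,b,np.linalg.norm(e[:2]-[.603,.1915]),np.linalg.norm((e-b)[:2]))
print(ctrl.close_job())"
```

```text
[0.59992168 0.19256995 0.017     ] [0.56408883 0.18682027 0.066     ] 0.0032589625373781153 0.03629121534232406
the job is handed in; nothing more can be done
None
```

The red weight is clipped to the snap hook, released and standing upright on the board, and I handed the job in at about 11 s of the 38 s allowed. `close_job` gives no verdict, so this rests on my own checks.

**What I did:** I gripped the red weight across its flat sides and centred its eye over the nose with wrist and scene pictures. Then I pushed it down through the gate, opened the fingers, and lifted away.

**Last checks:**
- **Eye:** the final scene picture puts it about 3 mm from the nose axis, against the 14 mm limit. That calculation assumed the eye was at its seated height of 17 mm.
- **Gate:** it looks shut (level) above the ring. I could not read the joint value, so the gate opening past 0.35 rad was inferred from the 3.6 N push and the ring ending up below the gate.
- **Upright:** the bow sits about 36 mm from the eye in plan, against a nominal 40 mm. That fits an upright weight within measuring error.
- **Robot:** the gripper was clear of everything at about 0.22 m height.

**What disagreed or failed:**
- The last top view was blocked by the arm, so the final check came from the scene camera only.
- The tool had tilted about 2° during the moves.
- The weight pressed on the board with about 43 N (wrist reading) when it touched down, before I eased off. The load went through the gripped weight, not the gripper's body, and was under the 120 N wrist limit.

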